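# Shift the pastry cart's drive into third

## Task

The motorised pastry cart is about to roll to the next corner: with your fingertips, push its gear lever along the H-shaped gate to neutral, across to the right-hand side, then forward until it is fully home in third, the slot marked with three dots, and leave it there. Push gently on the outside of the knob or stick without gripping it, keep it out of reverse (the right-hand slot nearest you, marked with a red bar), and leave everything else on the deck where it stands.

Things in the scene. Friction and masses are not known exactly. Their poses are not given: they have to be found in the camera images.
- selector: the cart's gear selector, bolted to the deck: green housing 200 (x) x 170 (y) x 98 mm high; x axis = forward, away from the robot, turned up to 0.4 rad; y to its left, z up. Origin on the deck, straight below the lever's pivot and the gate's centre. Towards the robot a step (x from -165 to -95 mm, 45 mm high) carries a key (top 67 mm above the deck) and a red stop button
- gate_center (a point): centre of the H on the gate plate's top, 104 mm above the deck. Steel plate 150 x 120 mm; slot 14 mm wide: left leg at y = +18 mm, right leg at y = -18 mm (selector's axes), both from x = -29 to +29 mm, joined by the neutral channel, x from -7 to +7 mm; tongue corners rounded by 4 mm. First = left forward (1 dot), second = left back (2 dots), reverse = right back (red bar)
- third_end (a point): middle of the third slot's forward end at the plate's top: right forward, three black dots beyond it
- gear_lever: steel stick 10 mm thick with a black ball knob 42 mm wide (red disc on top), tilting two ways on a pivot 30 mm above the selector's origin. Origin at the pivot, z along the stick. The slot's edges stop the stick. No spring or detent: friction holds it where it is left (about 3 to 5 N at the knob moves it). At the start it stands anywhere along the left leg
- knob_center (a point): centre of the ball knob, 185 mm along the stick from the pivot, 215 mm above the deck when upright (about 200 mm in a gear); it travels about 57 mm forward or back of neutral and 45 mm left or right of the middle
- across (a joint): sideways tilt of the lever about the selector's x axis, rad: 0 in the middle of the gate, positive to the right; centre of the left leg -0.25, of the right leg +0.25, outer walls reached at about -0.275 and +0.275
- fore (a joint): fore-and-aft tilt of the lever, rad: 0 in neutral, positive forward; slot ends at about -0.32 and +0.32. With a = across, f = fore the knob's centre in the selector's frame is (0.185 sin f, -0.185 sin a cos f, 0.030 + 0.185 cos a cos f) m
- syrup_bottle: loose brown glass bottle, 58 mm wide, 185 mm tall, beside the selector; origin under its centre
- sugar_shaker: loose white sugar shaker with a steel dome, 64 mm wide, 127 mm tall, beside the selector; origin under its centre
- caramel_jar: loose terracotta-coloured jar with a brass cap, 72 mm wide, 95 mm tall, beside the selector; origin under its centre
- tongs: loose steel pastry tongs lying on the deck to the right of the selector, 200 mm long along their x axis, 45 mm wide, 14 mm high; origin under the middle
- cup_stack: loose stack of upturned paper cups, 78 mm wide, 130 mm tall, on the right of the deck; origin under its centre
- napkin_holder: loose steel napkin holder, 70 x 125 mm, 109 mm high, on the right of the deck; origin under its centre
- tart_1: loose tart, 78 mm wide, 26 mm high, in the low clear pastry case on the left; origin under its centre
- tart_2: loose tart, as tart_1

How it is judged:
On the way:
1. the lever is across on the right-hand side of the gate, still in neutral (value of joint across above 0.19 rad and value of joint fore between -0.12 and 0.12 rad).
At the end, for the whole second after the job is handed in: The lever rests in the third slot (right forward) within about 6 mm, at the knob, of the slot's end: fore over 0.28 rad, across over 0.19 rad, and still (value of joint fore above 0.28 rad and value of joint across above 0.19 rad and velocity of joint fore between -0.03 and 0.03 rad/s and velocity of joint across between -0.03 and 0.03 rad/s); the robot touches nothing.
It fails at once if the lever enters reverse (right back) (value of joint across above 0.15 rad and value of joint fore below -0.18 rad).
It fails at once if the lever is gripped or forced (over 35 N between the fingers and it) (contact force between the fingers and gear_lever above 35 N).
It fails at once if another thing on the deck is moved or lifted by over 15 mm (distance of any of syrup_bottle, sugar_shaker, caramel_jar, tongs, cup_stack, napkin_holder, tart_1, tart_2 from where it was at the start of the episode above 0.015 m).
It also fails if it takes over 48 s, if anything falls off the work surface, if the arm or the gripper's body presses on something with over 40 N, if the wrist force passes 120 N, or if a joint passes its speed limit or range.

## Robot

A 6-joint arm with a two-finger parallel gripper is mounted at the origin on the work surface. World frame = base frame: x ahead of the robot, y to its left, z up, the work surface at z = 0. Lengths are in m, angles in rad, forces in N, time in s.
With the tool pointing down it reaches from about 0.325 to 0.875 m from the base axis. Payload 4.4 kg.
Tool frame: the origin (TCP) lies at the very end of the fingers, on their centre line; the grasp point (between the pads) lies 19 mm behind it; z points along the fingers, y is the direction in which the jaws open and shut (so a half turn about z gives the same grasp; the last joint's range is limited). The gripper opens to 85 mm and grips with 20 to 120 N. Pads are 22 mm wide; open, the fingers measure 114 mm over their backs; the gripper's body (76 mm by 85 mm) begins 54 mm behind the grasp point. The pads swing forward as they close: fully open they stand 13 mm farther back than shut.
Start: joints at [-1.49, 0.207, 1.542, -0, 1.393, -0.15], TCP at [0.132, -0.56, 0.203] pointing down, gripper open.
Joint ranges: [-2.73, 2.73], [-0.86, 2.22], [0.23, 2.46], [-1.11, 4.25], [0.08, 2.63], [-2.82, 2.82]. Speed limits (rad/s): [2.79, 2.79, 3.14, 3.14, 3.14, 3.14].

## Interface

Orientations are given as a unit quaternion [x, y, z, w].
In Python, from workcell import bot, read_camera gives the robot as it stands.
- The arm moves only by the tool step_arm, never from a script. Its argument "moves" is a list of rows, each a list of 4 numbers: the shift along the tool's x, y, z normalised to -1 to 1, where 1 is 400 mm, then the turn about the tool's z normalised to -1 to 1, where 1 is pi/2 rad. In form: [[dx, dy, dz, twist], ...]. A call has 1 to 12 rows; each row is the pose to reach, as a shift and turn from the pose measured when the call began, along the tool's axes at that moment; what a row does not reach only later rows make up. A row lasts 1/10 s, in which the tool goes at most 50 mm and 8.59 degrees, less where a joint would pass 70% of its speed; a pose out of reach is approached as far as the arm can. A call with a number of a shift or a turn outside -1 to 1 is refused whole. A call with a gripper value outside its range is refused whole. "hand" is the opening, from 0 (shut) to 1 (fully open), set as the call begins (left out, the last holds). The fingers move at their own pace and stop on an object; "force" is the grip in N (left out, the last holds). Time passes only in rows, so rows that repeat a pose let the fingers close. It gives the time, the measured TCP pose, the force and the opening at its end, in the units of the state.
- bot.read_state(): the state, without advancing time (a new reading comes with each control period).
- read_camera(name): name is "side" or "top"; returns a dict with "frame" (400x640x3 uint8, red, green, blue), "range_z" (400x640 float32, m along the optical axis (not along the pixel's ray), 0 where there is no reading), "K" (3x3 intrinsics, pixels), "k1" (the pictures are not rectified: a ray, as slopes to the right and down, at radius r is drawn at 1 + k1 r^2 times it, then the intrinsics apply), "view" (4x4, takes a point from world to camera coordinates). Camera axes: x right, y up, looking along -z (the intrinsics and any distortion apply to the point x, -y, -z); pixel columns grow to the right and rows downward; lengths in m; the calibration is good to about 2 mm. A picture is of the moment at which its call begins.
- bot.finish_job(): hands the job in, once; it reports no verdict.
The state is a dict: "time_s": time; "qpos": joint angles; "dq": joint speeds; "joint_torque": joint torques, N m; "position": TCP position; "tool_rot": TCP orientation; "wrist_force": force on the tool from outside, world axes, zero at the start; "moment": the same for the moment, N m; "grip_width": finger opening in m.
Only numpy, scipy, OpenCV 4.12 (cv2) and the standard library are available. Lean on these libraries where they do the work, as an engineer would, in place of code of your own. Each camera call takes 0.05 s, during which the arm holds its last target. There are 200 camera calls.

## Working session

There is one attempt and no reset: what is moved stays moved. The work goes in short steps, Python scripts to look and compute and a tool call to move; the robot and the scene stay as the last step left them, time stands still between calls to the robot, and variables do not carry over. Pictures are saved under pics/ and viewed, about 8 in all and at most 12, crops included, and the job is handed in when it is done.

Besides the shell and the picture viewer there is one more tool, called after ">>>" by a JSON object that holds its "name" and its "arguments", one argument or row to a line. step_arm: Moves the arm, as the interface text tells. Its arguments: {"type":"object","properties":{"moves":{"type":"array","items":{"type":"array","items":{"type":"number"}}},"hand":{"type":"number"},"force":{"type":"number"}},"required":["moves"]}

```bash
mkdir -p pics; cat > h.py <<'E'
import numpy as np,cv2
from workcell import bot,read_camera
def cam(n):
    c=read_camera(n); return c
def pts(c):
    K=c["K"];h,w=c["range_z"].shape
    u,v=np.meshgrid(np.arange(w),np.arange(h))
    D=np.array([c["k1"],0,0,0,0],float)
    s=cv2.undistortPoints(np.stack([u,v],-1).reshape(-1,1,2).astype(np.float64),np.array(K,float),D).reshape(h,w,2)
    z=c["range_z"]
    p=np.stack([s[...,0]*z,-s[...,1]*z,-z,np.ones_like(z)],-1)
    P=(p@np.linalg.inv(c["view"]).T)[...,:3]; P[z==0]=np.nan
    return P
def save(c,n,crop=None,s=1):
    f=c["frame"][...,::-1]
    if crop: f=f[crop[1]:crop[3],crop[0]:crop[2]]
    cv2.imwrite("pics/"+n,cv2.resize(f,None,fx=s,fy=s))
E
python3 - <<'E'
from h import *
s=bot.read_state();print(s["time_s"],s["position"],s["tool_rot"],s["grip_width"],s["wrist_force"])
for n in("top","side"):
    c=cam(n);save(c,n+"0.png");P=pts(c);np.save(n+"0.npy",P);np.save(n+"f.npy",c["frame"])
    print(n,np.linalg.inv(c["view"])[:3])
E
```

```text
0.0 [ 0.13200601 -0.55877389  0.20138463] [ 9.93290331e-01  1.15641272e-01  3.18415272e-05 -1.18875724e-03] 0.08521045562686114 [ 0.33934629 -0.34657697 -0.75870391]
top [[ 0.02835761  0.99662446 -0.07704244  0.45603158]
 [-0.99925892  0.0262568  -0.0281458  -0.0258469 ]
 [-0.02602791  0.07778349  0.99663046  1.59401465]]
side [[ 9.92564693e-01  8.98448873e-02 -8.21171531e-02  4.61851064e-01]
 [-1.21718056e-01  7.33831159e-01 -6.68338645e-01 -9.91742696e-01]
 [ 2.13315406e-04  6.73364482e-01  7.39310644e-01  1.21700682e+00]]
```

View pics/top0.png

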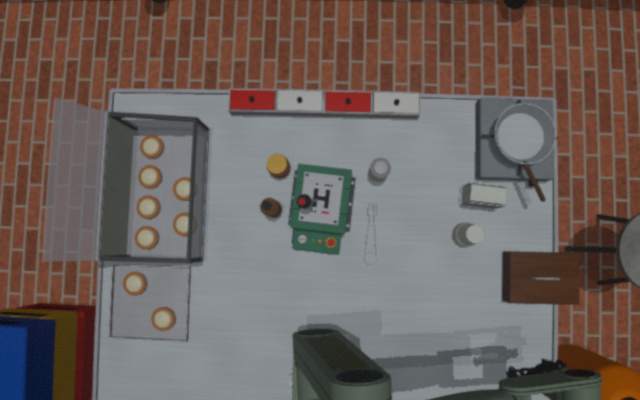

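View pics/side0.png

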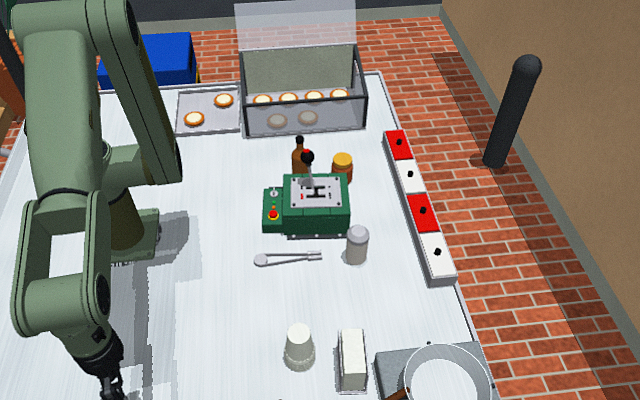

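The top view shows the green selector around (322,200), slightly rotated, with the knob at about (304,202). The bottle (271,207) and jar (278,165) are on its left, the shaker (380,169) and tongs (371,235) on its right.

```bash
python3 - <<'E'
from h import *
P=np.load("top0.npy");f=np.load("topf.npy")
hsv=cv2.cvtColor(f,cv2.COLOR_RGB2HSV)
g=P[150:262,280:365]; 
m=np.zeros(P.shape[:2],bool); m[150:262,280:365]=1
# housing top z ~0.098..0.104
t=m&(P[...,2]>0.088)&(P[...,2]<0.115)
q=P[t][:,:2].astype(np.float32); r=cv2.minAreaRect(q*1000);print("top plate/housing",t.sum(),r, np.median(P[t][:,2]))
print(cv2.boxPoints(r))
k=m&(P[...,2]>0.17)&(P[...,2]<0.3); print("knob",k.sum(),P[k].mean(0),P[k].max(0),P[k].min(0))
for n,(a,b,c,d) in dict(bottle=(255,190,285,220),jar=(262,150,292,180),shaker=(365,155,395,185),tongs=(360,200,382,266),case=(95,110,212,265),cups=(450,218,488,250)).items():
    Q=P[b:d,a:c].reshape(-1,3);Q=Q[Q[:,2]>(.03 if n!='tongs' else .006)];print(n,len(Q),np.median(Q,0).round(3),Q.min(0).round(3),Q.max(0).round(3))
S=np.load("side0.npy");sf=np.load("sidef.npy")
Q=S[140:180,297:318].reshape(-1,3);c=sf[140:180,297:318].reshape(-1,3)
kk=(Q[:,2]>.17)&(c.max(1)<90)|(Q[:,2]>.17)&(c[:,0]>120)&(c[:,1]<60)
print("side knob",kk.sum(),Q[kk].mean(0),Q[kk].min(0),Q[kk].max(0))
cv2.imwrite("pics/c.png",np.hstack([cv2.resize(f[145:265,255:395,::-1],None,fx=3.3,fy=3.3,interpolation=2),cv2.resize(sf[130:250,250:375,::-1],None,fx=2.6,fy=3.3,interpolation=2)]))
E
```

```text
top plate/housing 3275 ((599.3368530273438, 48.363929748535156), (225.80120849609375, 221.1172332763672), 84.71329498291016) 0.09886989129588586
[[478.84592  -53.869583]
 [699.0226   -74.243225]
 [719.82776  150.59744 ]
 [499.65112  170.97108 ]]
knob 170 [0.56620305 0.06525865 0.22141097] [0.58646356 0.08666271 0.23563522] [0.54645484 0.04673406 0.20306824]
bottle 329 [0.551 0.17  0.124] [0.526 0.149 0.033] [0.584 0.206 0.188]
jar 439 [0.686 0.159 0.091] [0.655 0.127 0.03 ] [0.722 0.196 0.103]
shaker 402 [ 0.678 -0.154  0.117] [ 0.652 -0.189  0.031] [ 0.716 -0.126  0.13 ]
tongs 298 [ 0.451 -0.141  0.012] [ 0.385 -0.174  0.006] [ 0.589 -0.111  0.023]
case 9495 [0.619 0.64  0.122] [0.377 0.401 0.03 ] [0.822 0.683 0.24 ]
cups 550 [ 0.488 -0.428  0.12 ] [ 0.451 -0.47   0.03 ] [ 0.527 -0.405  0.135]
side knob 186 [0.56528584 0.06599597 0.21137311] [0.5474333  0.03998813 0.17016124] [0.58445391 0.16876595 0.23430566]
```

View pics/c.png

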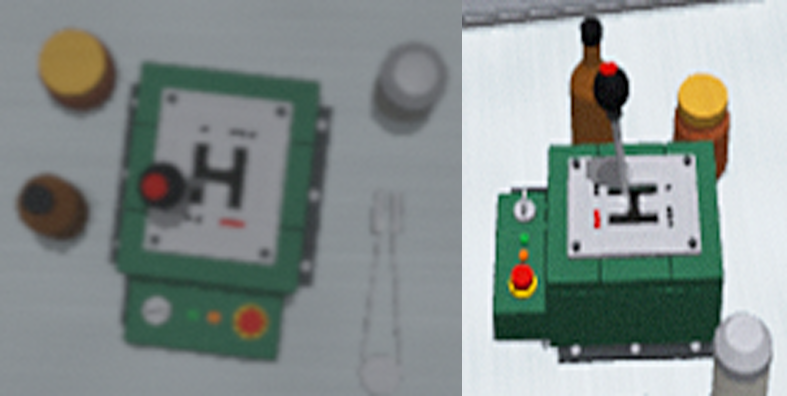

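```bash
python3 - <<'E'
from h import *
from scipy.optimize import least_squares
P=np.load("top0.npy");f=np.load("topf.npy")
m=np.zeros(P.shape[:2],np.uint8); m[150:262,285:358]=1
t=m.astype(bool)&(P[...,2]>0.09)&(P[...,2]<0.108)
n,l,st,_=cv2.connectedComponentsWithStats(t.astype(np.uint8)); i=1+np.argmax(st[1:,4]);t=l==i
t=cv2.morphologyEx(t.astype(np.uint8),cv2.MORPH_OPEN,np.ones((5,5)))>0
q=P[t][:,:2].astype(np.float32);r=cv2.minAreaRect(q*1000);print(r,np.percentile(P[t][:,2],[10,50,90]))
hsv=cv2.cvtColor(f,cv2.COLOR_RGB2HSV)
# plate (grey, low saturation inside housing)
pl=t&(hsv[...,1]<60)
pl=cv2.morphologyEx(pl.astype(np.uint8),cv2.MORPH_CLOSE,np.ones((7,7)))
n,l,st,_=cv2.connectedComponentsWithStats(pl);i=1+np.argmax(st[1:,4])
print("plate",cv2.minAreaRect((P[l==i][:,:2]*1000).astype(np.float32)))
c=np.array(r[0])/1000
# sphere fit for knob, r=.021 using both cams
for nm,box in(("top",(290,185,320,220)),("side",(297,143,318,176))):
    Q=np.load(nm+"0.npy")[box[1]:box[3],box[0]:box[2]].reshape(-1,3);Q=Q[np.linalg.norm(Q-[.566,.066,.2],axis=1)<.045]
    Q=Q[Q[:,2]>.19]
    s=least_squares(lambda x:np.linalg.norm(Q-x,axis=1)-.021,[.566,.066,.205],loss="soft_l1",f_scale=.002);print(nm,len(Q),s.x,np.abs(s.fun).mean())
E
```

```text
((586.5994262695312, 21.390731811523438), (169.74072265625, 200.36390686035156), 84.71459197998047) [0.09334756 0.09919659 0.10462342]
plate ((610.9647827148438, 32.68412780761719), (159.8394775390625, 178.55271911621094), 75.5528335571289)
top 170 [0.56729044 0.06647997 0.20794593] 0.0017252305254855948
side 173 [0.56893643 0.06342518 0.20992377] 0.001525909919787784
```

Fit: the selector is at (0.5866, 0.0214) with yaw -0.0925. The knob is at about (-22, +42) mm in the selector frame, so fore is about -0.12. I'll shut the fingers, rise, align the tool with the selector and go behind the knob.

>>> {"name": "step_arm", "arguments": {
  "moves": [
    [0,0,-0.125,0],
    [0,0,-0.25,0.05],
    [0,0,-0.25,0.1],
    [0.1,-0.1,-0.25,0.206],
    [0.2,-0.2,-0.25,0.206],
    [0.3,-0.3,-0.25,0.206],
    [0.4,-0.4,-0.25,0.206],
    [0.5,-0.5,-0.25,0.206],
    [0.6,-0.6,-0.25,0.206],
    [0.62,-0.66,-0.25,0.206],
    [0.62,-0.66,-0.25,0.206],
    [0.62,-0.66,-0.25,0.206]
  ],
  "hand": 0
}}

```text
time_s: 1.3
position: [0.3132, -0.2436, 0.302]
tool_rot: [0.999, -0.044, -0.0, -0.001]
wrist_force: [0.2, -0.9, -1.2]
grip_width: -0.0002
```

```bash
cat >> h.py <<'E'
from scipy.spatial.transform import Rotation as R
C=np.array([.5866,.0214]);yaw=-.0925
ex=np.array([np.cos(yaw),np.sin(yaw)]);ey=np.array([-ex[1],ex[0]])
def st():
    s=bot.read_state();p=s["position"];M=R.from_quat(s["tool_rot"]).as_matrix()
    print("t",round(s["time_s"],2),"p",p.round(4),"sel",((p[:2]-C)@ex).round(4),((p[:2]-C)@ey).round(4),"toolyaw",np.arctan2(M[1,0],M[0,0]).round(4),"F",s["wrist_force"].round(1),"w",round(s["grip_width"],4))
    return p,M
def to(xs,ys,z):
    p,M=st();w=np.append(C+xs*ex+ys*ey,z);print("move",((w-p)@M/.4).round(3))
def knob(c,g):
    Q=pts(c).reshape(-1,3);f=c["frame"].reshape(-1,3).astype(int)
    k=np.linalg.norm(Q-g,axis=1)<.05
    k&=(Q[:,2]>.185)&((f.max(1)<80)|((f[:,0]>110)&(f[:,1]<70)))
    print(k.sum())
    from scipy.optimize import least_squares
    Q=Q[k];s=least_squares(lambda x:np.linalg.norm(Q-x,axis=1)-.021,g,loss="soft_l1",f_scale=.002).x
    d=s[:2]-C;x,y=d@ex,d@ey;f_=np.arcsin(x/.185);print("knob",s.round(4),"sel",x.round(4),y.round(4),"fore",f_.round(3),"across",np.arcsin(-y/.185/np.cos(f_)).round(3))
E
python3 -c "
from h import *
to(-.085,.042,.30)"
```

```text
t 1.3 p [ 0.3132 -0.2436  0.302 ] sel -0.2478 -0.2892 toolyaw -0.0879 F [ 0.2 -0.9 -1.2] w -0.0002
move [ 0.411 -0.826  0.006]
```

>>> {"name": "step_arm", "arguments": {
  "moves": [
    [0.05,-0.1,0,0.003],
    [0.1,-0.2,0,0.003],
    [0.15,-0.3,0,0.003],
    [0.2,-0.4,0,0.003],
    [0.25,-0.5,0,0.003],
    [0.3,-0.6,0,0.003],
    [0.35,-0.7,0,0.003],
    [0.4,-0.8,0,0.003],
    [0.411,-0.826,0.006,0.003],
    [0.411,-0.826,0.1,0.003],
    [0.411,-0.826,0.2,0.003],
    [0.411,-0.826,0.26,0.003]
  ]
}}

```text
time_s: 2.5
position: [0.5044, 0.0692, 0.1947]
tool_rot: [0.999, -0.047, -0.003, -0.0]
wrist_force: [-0.9, 0.1, -0.6]
grip_width: 0.0
```

```bash
python3 -c "
from h import *
to(-.060,.042,.192)
c=cam('side');save(c,'s1.png',(230,100,390,260),3.5);knob(c,np.array([.568,.065,.209]))"
```

```text
t 2.5 p [0.5044 0.0692 0.1947] sel -0.0863 0.04 toolyaw -0.0944 F [-0.9  0.1 -0.6] w 0.0
move [ 0.066 -0.005  0.006]
157
knob [0.5693 0.063  0.2084] sel -0.0211 0.0398 fore -0.114 across -0.218
```

View pics/s1.png

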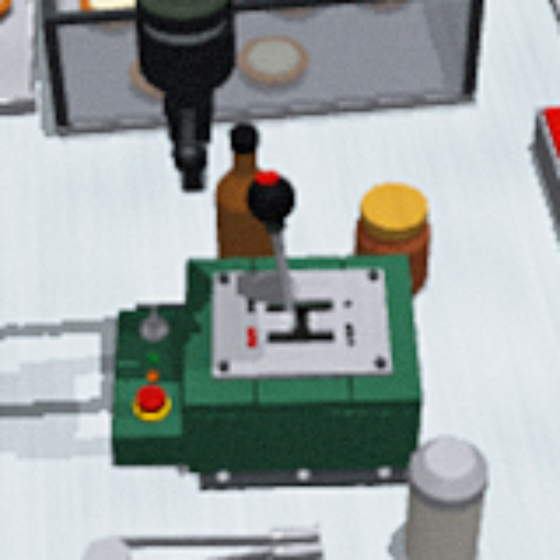

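The shut fingertips are behind the knob, at crop position (193,180) with the knob at (271,198), with clear room between. I'll push forward in small steps and check.

>>> {"name": "step_arm", "arguments": {
  "moves": [
    [0.03,-0.003,0.006,0],
    [0.055,-0.003,0.006,0],
    [0.065,-0.003,0.006,0],
    [0.072,-0.003,0.006,0],
    [0.079,-0.003,0.006,0],
    [0.086,-0.003,0.006,0],
    [0.093,-0.003,0.006,0],
    [0.1,-0.003,0.006,0],
    [0.106,-0.003,0.006,0],
    [0.112,-0.003,0.006,0],
    [0.112,-0.003,0.006,0],
    [0.112,-0.003,0.006,0]
  ]
}}

```text
time_s: 3.75
position: [0.5461, 0.0667, 0.1891]
tool_rot: [0.999, -0.047, -0.007, -0.001]
wrist_force: [-4.1, 1.2, 6.4]
grip_width: -0.0001
```

```bash
python3 -c "
from h import *
to(-.032,.042,.192)
for n in('side','top'):
  c=cam(n);knob(c,np.array([.575,.064,.209]))"
```

```text
t 3.75 p [0.5461 0.0667 0.1891] sel -0.0445 0.0414 toolyaw -0.0942 F [-4.1  1.2  6.4] w -0.0001
move [ 0.031 -0.002 -0.008]
178
knob [0.5699 0.0632 0.2109] sel -0.0204 0.0401 fore -0.111 across -0.22
0
knob [0.575 0.064 0.209] sel -0.0155 0.0413 fore -0.084 across -0.226
```

>>> {"name": "step_arm", "arguments": {
  "moves": [
    [0.005,0,0,0],
    [0.01,0,-0.002,0],
    [0.015,0,-0.004,0],
    [0.02,0,-0.005,0],
    [0.025,0,-0.005,0],
    [0.025,0,-0.005,0]
  ]
}}

```text
time_s: 4.45
position: [0.5564, 0.0658, 0.191]
tool_rot: [0.999, -0.047, -0.006, -0.001]
wrist_force: [-3.0, 1.5, 1.7]
grip_width: 0.0001
```

```bash
python3 -c "
from h import *
to(-.025,.042,.192)
c=cam('side');knob(c,np.array([.575,.064,.209]));save(c,'s2.png',(250,100,390,240),4)"
```

```text
t 4.45 p [0.5564 0.0658 0.191 ] sel -0.0342 0.0414 toolyaw -0.0942 F [-3.   1.5  1.7] w 0.0001
move [ 0.023 -0.001 -0.003]
188
knob [0.5787 0.0625 0.2125] sel -0.0116 0.0401 fore -0.063 across -0.219
```

View pics/s2.png

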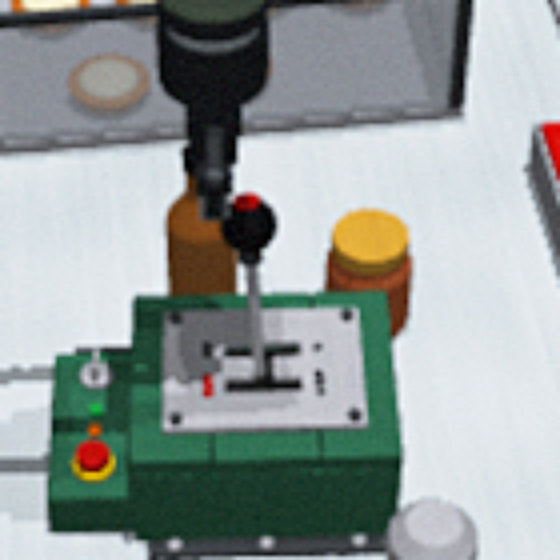

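Knob at (248,225), moving forward with the fingers at about 3 N. I'll push the rest to neutral, then back off and measure cleanly.

>>> {"name": "step_arm", "arguments": {
  "moves": [
    [0.006,0,0,0],
    [0.012,0,0,0],
    [0.018,0,0,0],
    [0.023,0,0,0],
    [0.027,0,0,0],
    [0.027,0,0,0],
    [0.01,0,0,0],
    [-0.03,0,0,0],
    [-0.06,0,0,0],
    [-0.06,0,0,0]
  ]
}}

```text
time_s: 5.5
position: [0.5313, 0.068, 0.1908]
tool_rot: [0.999, -0.047, -0.007, -0.001]
wrist_force: [0.2, 0.1, 0.0]
grip_width: 0.0002
```

```bash
python3 -c "
from h import *
st()
for n in('side','top'):
  c=cam(n);knob(c,np.array([.587,.063,.211]))
to(-.06,.085,.25)"
```

```text
t 5.5 p [0.5313 0.068  0.1908] sel -0.0594 0.0413 toolyaw -0.0941 F [0.2 0.1 0. ] w 0.0002
153
knob [0.5933 0.0617 0.2108] sel 0.003 0.0407 fore 0.016 across -0.222
0
knob [0.587 0.063 0.211] sel -0.0034 0.0415 fore -0.019 across -0.226
t 5.6 p [0.5327 0.0679 0.1913] sel -0.0579 0.0413 toolyaw -0.0943 F [ 0.4 -0.3  0.6] w -0.0001
move [-0.007 -0.109 -0.147]
```

>>> {"name": "step_arm", "arguments": {
  "moves": [
    [0,-0.07,-0.015,0],
    [0,-0.13,-0.015,0],
    [0,-0.13,-0.015,0],
    [0.07,-0.13,-0.015,0],
    [0.14,-0.13,-0.015,0],
    [0.15,-0.13,-0.015,0],
    [0.15,-0.12,-0.015,0],
    [0.15,-0.11,-0.015,0],
    [0.15,-0.1,-0.015,0],
    [0.15,-0.09,-0.015,0],
    [0.15,-0.08,-0.015,0],
    [0.15,-0.08,-0.015,0]
  ]
}}

```text
time_s: 6.8
position: [0.5953, 0.0935, 0.1968]
tool_rot: [0.999, -0.047, -0.006, -0.0]
wrist_force: [-0.3, -0.5, 0.3]
grip_width: 0.0001
```

```bash
python3 -c "
from h import *
to(.002,-.010,.195)
c=cam('side');knob(c,np.array([.590,.062,.211]));save(c,'s3.png',(250,100,390,240),4)"
```

```text
t 6.8 p [0.5953 0.0935 0.1968] sel 0.002 0.0726 toolyaw -0.095 F [-0.3 -0.5  0.3] w 0.0001
move [0.001 0.206 0.004]
183
knob [0.5932 0.0642 0.2142] sel 0.0026 0.0432 fore 0.014 across -0.236
```

View pics/s3.png

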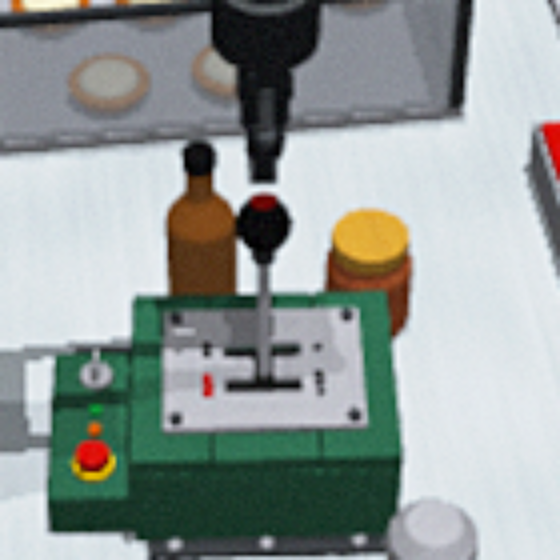

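The stick at (264,365) lines up with the neutral channel and the fingers are just left of the knob (264,225). I'll push to the right.

>>> {"name": "step_arm", "arguments": {
  "moves": [
    [0,0.006,0.002,0],
    [0,0.012,0.002,0],
    [0,0.018,0.002,0],
    [0,0.024,0.002,0],
    [0,0.032,0.002,0],
    [0,0.04,0.002,0],
    [0,0.048,0.002,0],
    [0,0.056,0.002,0],
    [0,0.056,0.002,0]
  ]
}}

```text
time_s: 7.75
position: [0.5943, 0.0721, 0.1979]
tool_rot: [0.999, -0.047, -0.004, -0.001]
wrist_force: [-0.3, 3.3, 6.3]
grip_width: -0.0003
```

```bash
python3 -c "
from h import *
to(.002,-.014,.195)
c=cam('side');knob(c,np.array([.590,.042,.213]))"
```

```text
t 7.75 p [0.5943 0.0721 0.1979] sel 0.003 0.0512 toolyaw -0.0947 F [-0.3  3.3  6.3] w -0.0003
move [-0.002  0.163  0.007]
184
knob [0.5928 0.0552 0.2148] sel 0.003 0.0342 fore 0.016 across -0.186
```

>>> {"name": "step_arm", "arguments": {
  "moves": [
    [0,0.01,0.001,0],
    [0,0.02,0.002,0],
    [0,0.03,0.002,0],
    [0,0.04,0.002,0],
    [0,0.05,0.002,0],
    [0,0.06,0.003,0],
    [0,0.07,0.003,0],
    [0,0.08,0.003,0],
    [0,0.09,0.003,0],
    [0,0.1,0.003,0],
    [0,0.11,0.003,0],
    [0,0.11,0.003,0]
  ]
}}

```text
time_s: 9.0
position: [0.5934, 0.0273, 0.203]
tool_rot: [0.999, -0.047, 0.001, -0.001]
wrist_force: [-2.7, 2.4, 18.9]
grip_width: 0.0002
```

```bash
python3 -c "
from h import *
to(.002,-.020,.194)
c=cam('side');knob(c,np.array([.588,.003,.213]));save(c,'s4.png',(250,110,390,250),4)"
```

```text
t 9.0 p [0.5934 0.0273 0.203 ] sel 0.0063 0.0065 toolyaw -0.095 F [-2.7  2.4 18.9] w 0.0002
move [-0.011  0.066  0.022]
180
knob [0.5901 0.014  0.2186] sel 0.0041 -0.007 fore 0.022 across 0.038
```

View pics/s4.png

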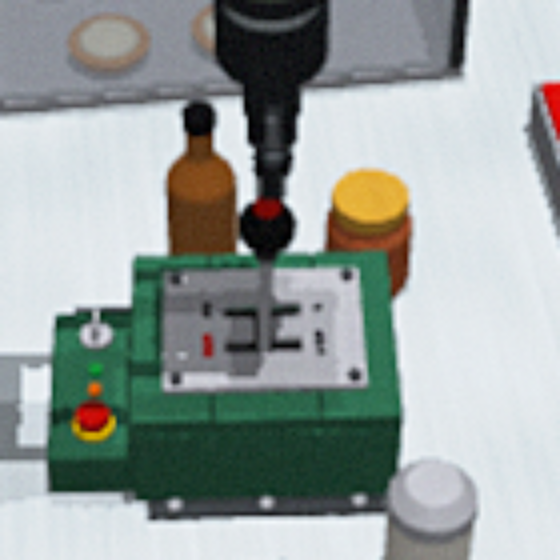

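The wrist shows 19 N upward, so the tips may be riding on the knob. I'll back off to the left and check where the tips really are.

>>> {"name": "step_arm", "arguments": {
  "moves": [
    [0,-0.02,0,0],
    [0,-0.05,0,0],
    [0,-0.07,0,0],
    [0,-0.07,0,0]
  ]
}}

```text
time_s: 9.45
position: [0.5952, 0.0563, 0.2015]
tool_rot: [0.999, -0.047, -0.001, -0.001]
wrist_force: [-0.1, -0.3, -0.4]
grip_width: 0.0002
```

```bash
python3 -c "
from h import *
p,M=st()
c=cam('side');knob(c,np.array([.589,.008,.213]))
Q=pts(c).reshape(-1,3);Q=Q[np.linalg.norm(Q[:,:2]-p[:2],axis=1)<.03];Q=Q[Q[:,2]>.17]
L=(Q-p)@M
L=L[(L[:,1]<.016)]
for a in range(-80,16,8):
  k=(L[:,2]>=a/1e3)&(L[:,2]<(a+8)/1e3)
  if k.any(): print(a,k.sum(),(L[k].min(0)*1e3).round(1),(L[k].max(0)*1e3).round(1))
save(c,'s5.png',(260,100,360,200),5.5)"
```

```text
t 9.45 p [0.5952 0.0563 0.2015] sel 0.0053 0.0356 toolyaw -0.0933 F [-0.1 -0.3 -0.4] w 0.0002
166
knob [0.5899 0.0134 0.2164] sel 0.004 -0.0076 fore 0.022 across 0.041
-80 1 [-10.6   6.  -78.4] [-10.6   6.  -78.4]
-64 6 [ -5.2  12.3 -60. ] [  3.3  15.5 -56.5]
-56 13 [ -8.    2.6 -55.3] [  9.4  14.7 -49.1]
-48 15 [ -7.9   6.4 -48. ] [  9.3  14.6 -40.3]
-40 8 [ -7.8   4.6 -38.7] [  9.4  13.  -33.1]
-32 1 [  9.4   5.7 -31.7] [  9.4   5.7 -31.7]
```

View pics/s5.png

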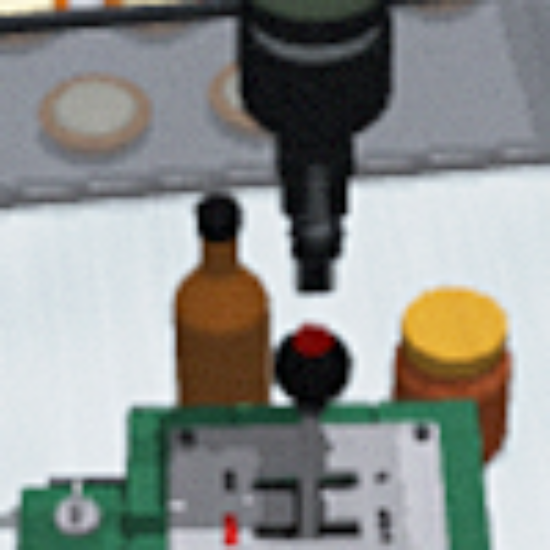

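```bash
python3 -c "
from h import *
p,M=st()
c=cam('side');V=c['view']
def pr(w):
  q=(V@np.append(w,1))[:3];K=c['K'];return cv2.projectPoints(np.array([[q[0],-q[1],-q[2]]]),np.zeros(3),np.zeros(3),np.array(K,float),np.array([c['k1'],0,0,0,0],float))[0].ravel()
for d in (0,-.01,-.02,-.03): print(d,pr(p+M@np.array([0,0,d])),((pr(p+M@np.array([0,0,d]))-[260,100])*5.5).round())
k=np.array([.5899,.0134,.2130]);print('knob',((pr(k)-[260,100])*5.5).round())
P=pts(c)
for v in range(140,160,2): print(v,P[v,317].round(3),c['frame'][v,317])
"
```

```text
t 9.5 p [0.5952 0.0558 0.2015] sel 0.0054 0.035 toolyaw -0.0936 F [ 1.4  0.2 -0.4] w 0.0004
0 [316.65172845 158.78066508] [312. 323.]
-0.01 [316.66413311 156.29833955] [312. 310.]
-0.02 [316.67666624 153.79053811] [312. 296.]
-0.03 [316.68932987 151.25686028] [312. 282.]
knob [312. 365.]
140 [0.589 0.003 0.322] [53 55 57]
142 [ 0.588 -0.004  0.321] [85 90 96]
144 [ 0.589 -0.     0.311] [40 43 44]
146 [0.592 0.023 0.282] [21 19 19]
148 [0.594 0.041 0.258] [21 24 28]
150 [0.595 0.047 0.245] [12 12 14]
152 [0.594 0.042 0.241] [0 0 0]
154 [ 0.626  0.288 -0.001] [218 228 237]
156 [ 0.625  0.279 -0.001] [229 234 238]
158 [0.592 0.023 0.236] [213 213 219]
```

The tips sit about 20–30 mm higher than the reported TCP, at crop (315,290) against the expected (312,323), so they were pressing on the knob's upper half. I'll lower by about 25 mm and push again.

>>> {"name": "step_arm", "arguments": {
  "moves": [
    [-0.005,-0.02,0,0],
    [-0.005,-0.02,0.03,0],
    [-0.005,-0.02,0.064,0],
    [-0.005,-0.02,0.064,0],
    [-0.005,0,0.064,0],
    [-0.005,0.01,0.064,0],
    [-0.005,0.02,0.064,0],
    [-0.005,0.03,0.064,0],
    [-0.005,0.04,0.064,0],
    [-0.005,0.05,0.064,0],
    [-0.005,0.05,0.064,0]
  ]
}}

```text
time_s: 10.65
position: [0.5919, 0.0354, 0.1768]
tool_rot: [0.999, -0.047, 0.0, -0.001]
wrist_force: [0.2, 2.2, 1.8]
grip_width: 0.0004
```

```bash
python3 -c "
from h import *
to(.003,-.010,.176)
c=cam('side');knob(c,np.array([.588,.000,.213]))"
```

```text
t 10.65 p [0.5919 0.0354 0.1768] sel 0.004 0.0144 toolyaw -0.0946 F [0.2 2.2 1.8] w 0.0004
move [-0.002  0.061  0.002]
178
knob [0.5896 0.0045 0.2166] sel 0.0046 -0.0165 fore 0.025 across 0.09
```

>>> {"name": "step_arm", "arguments": {
  "moves": [
    [-0.002,0.01,0,0],
    [-0.002,0.02,0,0],
    [-0.002,0.03,0.002,0],
    [-0.002,0.04,0.004,0],
    [-0.002,0.05,0.006,0],
    [-0.002,0.05,0.006,0]
  ]
}}

```text
time_s: 11.3
position: [0.5888, 0.015, 0.1738]
tool_rot: [0.999, -0.048, -0.0, -0.0]
wrist_force: [0.3, 2.2, 2.0]
grip_width: 0.0
```

```bash
python3 -c "
from h import *
to(.003,-.012,.176)
c=cam('side');knob(c,np.array([.587,-.018,.213]))"
```

```text
t 11.3 p [0.5888 0.015  0.1738] sel 0.0028 -0.0062 toolyaw -0.0952 F [0.3 2.2 2. ] w 0.0
move [ 0.001  0.014 -0.005]
173
knob [ 0.5868 -0.0163  0.2145] sel 0.0036 -0.0375 fore 0.02 across 0.204
```

>>> {"name": "step_arm", "arguments": {
  "moves": [
    [0,0.005,0,0],
    [0,0.01,0,0],
    [0,0.015,0,0],
    [0,0.015,0,0]
  ]
}}

```text
time_s: 11.75
position: [0.588, 0.0091, 0.1734]
tool_rot: [0.999, -0.048, -0.001, -0.0]
wrist_force: [1.1, 2.2, 0.5]
grip_width: 0.0
```

>>> {"name": "step_arm", "arguments": {
  "moves": [
    [0,-0.02,0,0],
    [0,-0.06,0,0],
    [0,-0.08,0,0],
    [0,-0.08,0,0]
  ]
}}

```text
time_s: 12.15
position: [0.5909, 0.0426, 0.1733]
tool_rot: [0.999, -0.046, -0.001, -0.0]
wrist_force: [0.9, 0.4, -0.1]
grip_width: 0.0
```

```bash
python3 -c "
from h import *
to(-.07,.03,.176)
c=cam('side');knob(c,np.array([.586,-.022,.212]));save(c,'s6.png',(260,100,360,200),5)
c=cam('top');knob(c,np.array([.586,-.022,.212]))"
```

```text
t 12.15 p [0.5909 0.0426 0.1733] sel 0.0023 0.0215 toolyaw -0.0928 F [ 0.9  0.4 -0.1] w 0.0
move [-0.181 -0.021 -0.006]
154
knob [ 0.5865 -0.0227  0.212 ] sel 0.004 -0.0439 fore 0.021 across 0.24
102
knob [ 0.5852 -0.0204  0.2086] sel 0.0025 -0.0417 fore 0.013 across 0.228
```

View pics/s6.png

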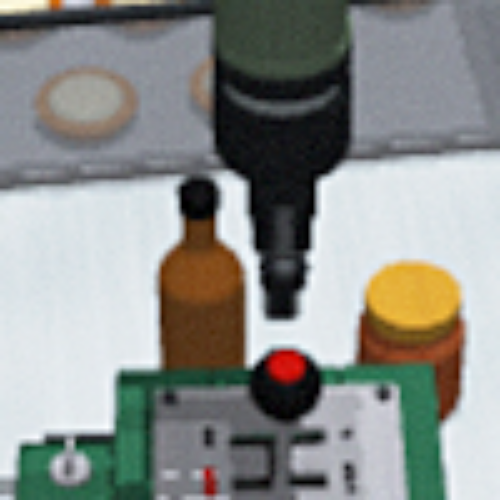

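The lever is on the right in neutral: side camera gives across 0.24 and fore 0.02, top camera 0.23 and 0.01. I'll go around behind the knob and push forward.

>>> {"name": "step_arm", "arguments": {
  "moves": [
    [-0.09,-0.02,0,0],
    [-0.18,-0.02,0.013,0],
    [-0.18,-0.02,0.013,0],
    [-0.18,0.07,0.013,0],
    [-0.18,0.165,0.013,0],
    [-0.18,0.165,0.013,0],
    [-0.15,0.165,0.013,0],
    [-0.12,0.165,0.013,0],
    [-0.11,0.165,0.013,0],
    [-0.1,0.165,0.013,0],
    [-0.09,0.165,0.013,0],
    [-0.09,0.165,0.013,0]
  ]
}}

```text
time_s: 13.45
position: [0.5493, -0.0205, 0.1681]
tool_rot: [0.999, -0.047, -0.001, -0.0]
wrist_force: [0.8, 0.4, -0.2]
grip_width: 0.0003
```

```bash
python3 -c "
from h import *
to(.025,-.045,.168)
c=cam('side');knob(c,np.array([.586,-.022,.212]))"
```

```text
t 13.45 p [ 0.5493 -0.0205  0.1681] sel -0.0332 -0.0452 toolyaw -0.0932 F [ 0.8  0.4 -0.2] w 0.0003
move [ 0.146 -0.001 -0.   ]
185
knob [ 0.5828 -0.0237  0.2118] sel 0.0003 -0.0453 fore 0.002 across 0.247
```

>>> {"name": "step_arm", "arguments": {
  "moves": [
    [0.01,0,0,0],
    [0.02,0,0,0],
    [0.03,0,0,0],
    [0.04,0,0,0],
    [0.05,0,0,0],
    [0.06,0,0,0],
    [0.07,0,0,0],
    [0.08,0,0,0],
    [0.09,0,0,0],
    [0.1,0,0,0],
    [0.1,0,0,0]
  ]
}}

```text
time_s: 14.6
position: [0.589, -0.0242, 0.1674]
tool_rot: [0.999, -0.047, -0.001, -0.0]
wrist_force: [-2.2, 0.1, 0.6]
grip_width: 0.0003
```

```bash
python3 -c "
from h import *
to(.025,-.045,.168)
c=cam('side');knob(c,np.array([.62,-.026,.207]))"
```

```text
t 14.6 p [ 0.589  -0.0242  0.1674] sel 0.0066 -0.0452 toolyaw -0.0933 F [-2.2  0.1  0.6] w 0.0003
move [ 0.046 -0.001 -0.002]
193
knob [ 0.6162 -0.0261  0.2094] sel 0.0339 -0.0446 fore 0.184 across 0.248
```

>>> {"name": "step_arm", "arguments": {
  "moves": [
    [0.01,0,0,0],
    [0.02,0,0,0],
    [0.03,0,0,0],
    [0.036,0,0,0],
    [0.04,0,0,0],
    [0.044,0,0,0],
    [0.044,0,0,0]
  ]
}}

```text
time_s: 15.35
position: [0.6065, -0.0261, 0.1673]
tool_rot: [0.999, -0.047, -0.001, -0.0]
wrist_force: [-3.5, 0.9, -3.1]
grip_width: 0.0002
```

```bash
python3 -c "
from h import *
st()
c=cam('side');knob(c,np.array([.635,-.028,.201]))"
```

```text
t 15.35 p [ 0.6065 -0.0261  0.1673] sel 0.0242 -0.0454 toolyaw -0.0934 F [-3.5  0.9 -3.1] w 0.0002
189
knob [ 0.6343 -0.0265  0.2045] sel 0.0519 -0.0432 fore 0.284 across 0.246
```

Nearly home. I'll creep forward 2 mm at a time and watch the force.

>>> {"name": "step_arm", "arguments": {
  "moves": [
    [0.003,0,0,0],
    [0.006,0,0,0],
    [0.009,0,0,0],
    [0.009,0,0,0]
  ]
}}

```text
time_s: 15.8
position: [0.6086, -0.0263, 0.167]
tool_rot: [0.999, -0.047, -0.003, -0.0]
wrist_force: [-6.7, 0.8, -1.8]
grip_width: -0.0001
```

>>> {"name": "step_arm", "arguments": {
  "moves": [
    [0.003,0,0,0],
    [0.006,0,0,0],
    [0.006,0,0,0]
  ]
}}

```text
time_s: 16.1
position: [0.6089, -0.0264, 0.1669]
tool_rot: [0.999, -0.047, -0.005, -0.0]
wrist_force: [-9.5, 0.4, 0.5]
grip_width: -0.0003
```

```bash
python3 -c "
from h import *
st()
c=cam('side');knob(c,np.array([.638,-.028,.201]))"
```

```text
t 16.1 p [ 0.6089 -0.0264  0.1669] sel 0.0267 -0.0455 toolyaw -0.0931 F [-9.5  0.4  0.5] w -0.0003
184
knob [ 0.6353 -0.0266  0.2042] sel 0.0529 -0.0433 fore 0.29 across 0.247
```

The tool stalls at 9.5 N, which means the lever is against the slot's end. I'll back off, then rise clear.

>>> {"name": "step_arm", "arguments": {
  "moves": [
    [-0.02,0,0,0],
    [-0.06,0,0,0],
    [-0.12,0,0,0],
    [-0.18,0,0,0],
    [-0.2,0,-0.06,0],
    [-0.2,0,-0.16,0],
    [-0.2,0,-0.25,0],
    [-0.3,0,-0.25,0],
    [-0.3,0,-0.25,0]
  ]
}}

```text
time_s: 17.05
position: [0.4894, -0.0149, 0.2705]
tool_rot: [0.999, -0.046, -0.003, 0.0]
wrist_force: [-0.1, -0.2, 0.1]
grip_width: 0.0002
```

```bash
python3 -c "
from h import *
st()
c=cam('side');knob(c,np.array([.638,-.028,.201]));save(c,'s7.png',(230,100,390,260),3.5)
c=cam('top');knob(c,np.array([.638,-.028,.201]))"
```

```text
t 17.05 p [ 0.4894 -0.0149  0.2705] sel -0.0934 -0.0451 toolyaw -0.093 F [-0.1 -0.2  0.1] w 0.0002
162
knob [ 0.6405 -0.0261  0.2031] sel 0.058 -0.0423 fore 0.319 across 0.243
141
knob [ 0.6393 -0.024   0.2007] sel 0.0567 -0.0403 fore 0.311 across 0.231
```

View pics/s7.png

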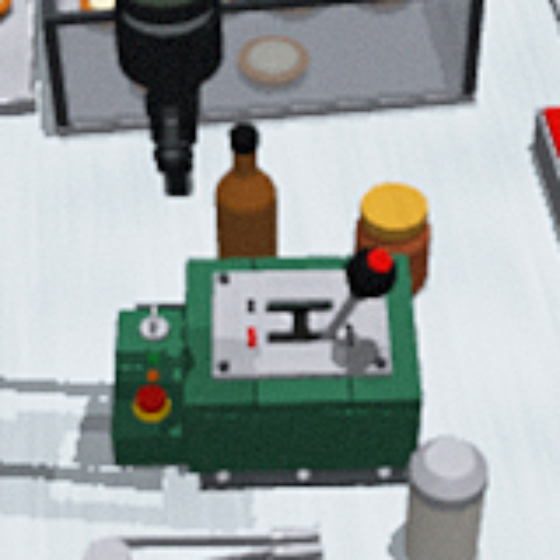

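The knob is at crop (372,270), with the stick at the forward end of the right leg. Fore is 0.31–0.32, the arm is clear, and the bottle, jar, shaker and tongs look unmoved.

```bash
python3 -c "
from workcell import bot
print(bot.finish_job())"
```

```text
the job is handed in; nothing more can be done
None
```

The lever is fully home in third, and I handed the job in at about 17 s of robot time. With shut fingertips I pushed it to neutral, across to the right, then forward until it stalled against the slot's end at about 9.5 N.

- **Final position:** after backing off, the side camera gave fore 0.319 and across 0.243 rad; the top camera gave 0.311 and 0.231. Both are above the required 0.28 and 0.19.
- **Neutral on the right:** before the last push the cameras gave across 0.24 and 0.23 with fore 0.02 and 0.01, so the lever stayed well clear of reverse.
- **Clear of contact:** the arm stands well away from everything and the wrist force reads about 0.
- **Other items:** the bottle, jar, shaker and tongs look unmoved in the last picture. I did not measure them, and the cups, napkin holder and tarts got no final check, though the arm never worked near them.

**What disagreed:** the shut fingertips appeared about 20–30 mm higher than the reported TCP. On the first sideways push they rode on top of the knob, with about 19 N upward at the wrist, against the 35 N limit on the lever. I backed off, lowered the tool by about 25 mm, and from there the wrist readings stayed below 10 N.

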